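Shoot the gate's sliding bolt past its spring plunger

TASK

The garden gate is shut but its bolt is still drawn. Press the brass spring plunger down and, keeping it down, push the red thumb-piece so that the bolt slides over the plunger and fully home into the keeper on the post, and the plunger springs right up again behind it. Only press and push: do not disturb anything that stands on the table or on the gate.

Things in the scene. Friction and masses are not known exactly. Their poses are not given: they have to be found in the camera images.
- gate: Wooden garden gate and latch post, fixed just beyond the table's far edge; flat cap rail 130 mm wide, 35 to 80 mm above the table, with a galvanised sliding bolt screwed flat on it. Origin: on the rail's upper face, straight below the centre of the brass plunger. Axes: z up, +y along the rail to the latch post (the way the bolt shoots), +x away from the robot.
- keeper (a point): Centre of the steel staple on top of the post that the bolt's flat bar (24 x 10 mm) enters: at gate x = 32, y = 165, 11 mm above the rail, its roof 22 mm above the rail. The gap between gate and post lies at gate y = 137 to 147 mm.
- plunger_top (a point): Centre of the top face of the brass spring plunger, a flat oblong press pad 24 mm (gate x) by 40 mm (gate y). Right up, it is 32 mm above the rail and stands 12 mm out of a black housing whose flat top (20 mm above the rail) spans gate x = -22 to 18, y = -50 to 105 mm; fully pressed, flush with it. Moves straight down with the plunger.
- plunger (a joint): How far the plunger is pressed, m: 0 = right up, 0.012 = flush with the housing. Spring force about 3.5 N at the top, 8 N fully down. Pressed less than 7 mm it blocks the bolt's steel stop lug; from 7 mm on the lug slides over it and then keeps it down until the lug has passed.
- stop_lug (a point): Centre of the leading (gate +y) face of the bolt's steel stop lug, which reaches across above the housing behind the plunger: 12 mm thick along y, 25 to 33 mm above the rail. Moves with the bolt. With the bolt drawn (0) it is 4 mm behind the plunger's -y end. A fingertip on the plunger fits between this face and the thumb face, 50 mm ahead of it.
- thumb_face (a point): Centre of the face to push on the bolt's red thumb-piece, an upright plate 62 mm wide (gate x = -18 to 44), 12 mm thick along y, 25 to 55 mm above the rail. The point is at gate x = 0, 42 mm above the rail (z axis up), on the side that looks to gate -y; it moves with the bolt. With the bolt drawn (0) the face is 6 mm ahead of the plunger's +y end.
- bolt (a joint): How far the bolt is shot, m: 0 = drawn, 0.060 = fully home against its stop, its tip through the keeper. It slides along gate +y with about 3 N of friction. It starts drawn (0 to 0.003); past about 0.004 it needs the plunger down; from 0.056 on the plunger springs up behind the stop lug and locks it.
- jar: Closed glass mason jar with a steel lid, 82 mm across, 135 mm tall, standing on the table. Origin: centre of its underside. Leave alone.
- pot_tower: Tower of nested brown plastic pots, 126 mm across, 198 mm tall, on the table. Origin: centre of its underside. Leave alone.
- garden_fork: Stainless hand fork with a wooden handle lying on the table, 305 mm long along its x axis, up to 31 mm high. Origin: under its middle. Leave alone.
- kneeling_block: Teal silicone kneeling block lying on the table, 150 x 300 x 40 mm. Origin: centre of its underside. Leave alone.
- mug: Blue mug on the table, 82 mm across, 90 mm tall, handle at its +y. Origin: centre of its underside. Leave alone.
- small_pot: Small brown plastic pot filled with soil, 76 mm across, 60 mm tall, standing on the gate's cap rail 200 to 300 mm behind the plunger. Origin: centre of its underside. Leave alone.

How it is judged:
On the way, in this order (a step that is already met when the one before it is completed fails the run):
1. the plunger is held down by the fingers before the bolt is slid over it (value of joint plunger above 0.0065 m and contact force between the fingers and plunger above 1 N and value of joint bolt below 0.018 m), for 0.05 s.
2. the bolt's stop lug has been slid over the plunger while it is down (value of joint plunger above 0.006 m and value of joint bolt above 0.02 m), for 0.02 s.
At the end, for the whole second after the job is handed in: The bolt is home in the keeper (shot at least 55.5 of its 60 mm) and at rest, and the plunger has sprung up behind its stop lug (within 2 mm of its top position) (value of joint bolt above 0.0555 m and value of joint plunger below 0.002 m and velocity of joint bolt below 0.005 m/s); the robot touches nothing.
It fails at once if something standing on the table or on the gate is lifted or shifted by more than 20 mm (distance of any of jar, pot_tower, garden_fork, kneeling_block, mug, small_pot from where it was at the start of the episode above 0.02 m).
It fails at once if the jar, the mug, the pot tower or the small pot is tipped (angle between any of jar, mug, pot_tower, small_pot's own z axis and vertical above 0.3 rad).
It also fails if it takes over 34 s, if anything falls off the work surface, if the arm or the gripper's body presses on something with over 40 N, if the wrist force passes 120 N, or if a joint passes its speed limit or range.

ROBOT

A 6-joint arm with a two-finger parallel gripper is mounted at the origin on the work surface. World frame = base frame: x ahead of the robot, y to its left, z up, the work surface at z = 0. Lengths are in m, angles in rad, forces in N, time in s.
With the tool pointing down it reaches from about 0.325 to 0.775 m from the base axis. Payload 5.5 kg.
Tool frame: the origin (TCP) lies between the finger pads; the fingertips stand 22 mm ahead of it and the grasp point (between the pads) lies 3 mm ahead of it; z points along the fingers, y is the line along which they close (so a half turn about z gives the same grasp; the last joint's range is limited). The gripper opens to 88 mm and grips with 3 to 60 N. Pads are 20 mm wide; open, the fingers measure 115 mm over their backs; the gripper's body (75 mm by 178 mm) begins 61 mm behind the grasp point.
Start: joints at [-1.306, 0.091, 1.231, -0, 1.82, -0.057], TCP at [0.19, -0.569, 0.245] pointing down, gripper open.
Joint ranges: [-2.87, 2.87], [-0.86, 2.18], [0.17, 2.46], [-1.51, 4.65], [0.06, 2.69], [-2.65, 2.65]. Speed limits (rad/s): [2.57, 2.57, 3.01, 3.14, 3.14, 3.14].

INTERFACE

Orientations are given as a unit quaternion [w, x, y, z].
In Python, from workcell import get_state, camera, close_job gives the robot as it stands.
- The arm moves only by the shell command python3 -m pendant 'ROWS' [FORCE]. ROWS is JSON, a list of rows, each a list of 7 numbers: the turn, a rotation vector about the tool's x, y, z in units of 10 degrees (1.0 is 10 degrees), then the shift along the tool's x, y, z in units of 30 mm (1.0 is 30 mm), then the opening in per cent of the stroke, from 0 (shut) to 100 (fully open). In form: [[rx, ry, rz, dx, dy, dz, gripper], ...]. A call has exactly 10 rows; each row is the pose to reach, as a shift and turn from the pose commanded when the call began, along the tool's axes at that moment; what a row does not reach only later rows make up. A row lasts 1/8 s, in which the tool goes at most 62.5 mm and 10.7 degrees, less where a joint would pass 70% of its speed; a pose out of reach is approached as far as the arm can. A call with a gripper value outside its range is refused whole. The fingers move at their own pace and stop on an object; FORCE is the grip in N (left out, the last holds). Time passes only in rows, so rows that repeat a pose let the fingers close, or fill a call up. It gives the time, the measured TCP pose, the force, the opening and the grip force at its end, in the units of the state.
- get_state(): the state, without advancing time (a new reading comes with each control period).
- camera(name): name is "scene" or "top" or "wrist"; returns a dict with "image" (480x640x3 uint8, red, green, blue), "intrinsics" (3x3 intrinsics, pixels), "k1" (the pictures are not rectified: a ray, as slopes to the right and down, at radius r is drawn at 1 + k1 r^2 times it, then the intrinsics apply), "xyz" and "attitude" of the camera in the world. Camera axes: x right, y down, z forward; pixel columns grow to the right and rows downward; lengths in m; the calibration is good to about 2 mm. A picture is of the moment at which its call begins. There is no depth.
- close_job(): hands the job in; it is judged then, once.
The state is a dict: "time_s": time; "joint_positions": joint angles; "joint_vel": joint speeds; "effort": joint torques, N m; "position": TCP position; "orientation": TCP orientation; "wrist_force": force on the tool from outside, world axes, zero at the start; "wrist_torque": the same for the moment, N m; "width": opening from 0.0 (shut) to 1.0 (fully open); "grasp_force": force on a finger pad.
Only numpy, scipy, OpenCV 4.12 (cv2) and the standard library are available. Lean on these libraries where they do the work, as an engineer would, in place of code of your own. Each camera call takes 0.05 s, during which the arm holds its last target. There are 200 camera calls.

## Working session

There is one attempt and no reset: what is moved stays moved. The work goes in short steps, Python scripts to look and compute and a shell command to move; the robot and the scene stay as the last step left them, time stands still between calls to the robot, and variables do not carry over. Pictures are saved under pics/ and viewed, at most 10 in all, crops included, and the job is handed in when it is done.

```bash
mkdir -p pics; cat > h.py <<'E'
import numpy as np, cv2, json
from workcell import get_state, camera
from scipy.spatial.transform import Rotation as R
def snap(n,f):
    c=camera(n); cv2.imwrite(f'pics/{f}.png',c['image'][:,:,::-1]); 
    np.save(f'pics/{f}.npy',{k:c[k] for k in c if k!='image'},allow_pickle=True); return c
def load(f): return np.load(f'pics/{f}.npy',allow_pickle=True).item()
def rot(a):
    a=np.array(a,float)
    return a if a.shape==(3,3) else R.from_quat(a[[1,2,3,0]]).as_matrix()
def ray(c,u,v):
    K=np.array(c['intrinsics']); k=c['k1']
    d=cv2.undistortPoints(np.array([[[u,v]]],float),K,np.array([k,0,0,0,0.]))[0,0]
    return rot(c['attitude'])@np.array([d[0],d[1],1])
def onz(c,u,v,z):
    r=ray(c,u,v); p=np.array(c['xyz']); return p+r*(z-p[2])/r[2]
def proj(c,P):
    K=np.array(c['intrinsics']); Rm=rot(c['attitude'])
    T=-Rm.T@np.array(c['xyz'])
    return cv2.projectPoints(np.array(P,float).reshape(-1,1,3),cv2.Rodrigues(Rm.T)[0],T,K,np.array([c['k1'],0,0,0,0.]))[0][:,0]
E
python3 - <<'E'
from h import *
for n in ['scene','top']:
    c=snap(n,n+'0'); print(n,c['xyz'],c['attitude'],c['intrinsics'],c['k1'])
s=get_state();print(s)
E
```

```text
scene [ 1.42363386 -0.23861463  1.11842707] [-0.29670636  0.73212471  0.56974046 -0.22661543] [[513.71653741   0.         323.55974897]
 [  0.         513.71653741 241.38111541]
 [  0.           0.           1.        ]] -0.014154594751904776
top [0.29576672 0.01024853 1.6274993 ] [-0.04406818  0.71153748 -0.70031031  0.03657688] [[584.95883888   0.         318.45537554]
 [  0.         584.95883888 235.35648059]
 [  0.           0.           1.        ]] 0.0293200425736448
{'time_s': 0.1, 'joint_positions': array([-1.30568618e+00,  9.17731028e-02,  1.23170874e+00,  2.58324785e-05,
        1.81981969e+00, -5.66967104e-02]), 'joint_vel': array([ 0.00190989, -0.00234181, -0.00422553, -0.00121372,  0.00125021,
        0.0012309 ]), 'effort': array([ 1.82929984e-03, -4.47856951e+01, -4.07569993e+01,  6.99474360e-02,
        2.84220715e-02, -1.26547870e-04]), 'position': array([ 0.18971898, -0.56898412,  0.24365823]), 'orientation': array([-8.51104625e-04,  9.87082080e-01,  1.60213102e-01, -7.64244265e-05]), 'wrist_force': array([ 0.54381437, -0.07697973, -0.98071574]), 'wrist_torque': array([ 0.01483439,  0.01997955, -0.01008888]), 'grasp_force': 0.0, 'width': 0.9985415760227135}
```

View pics/top0.png

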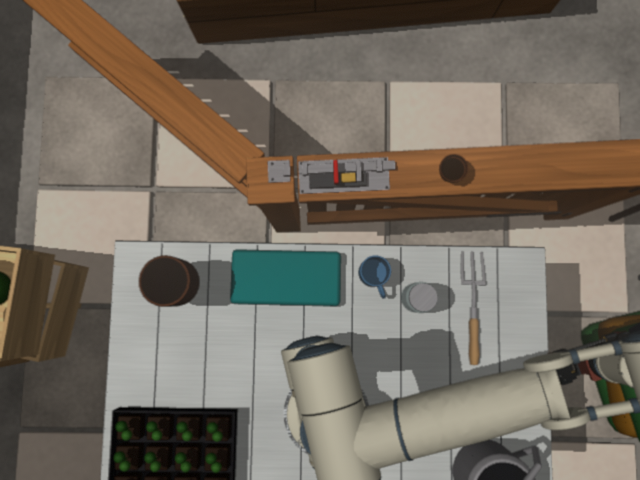

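View pics/scene0.png

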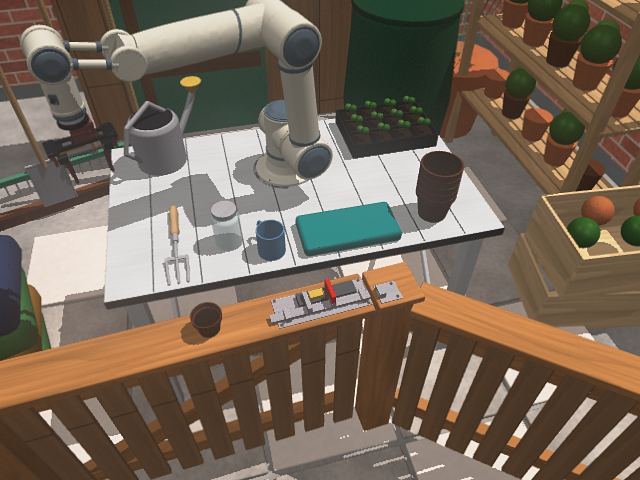

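The top view shows the brass plunger near (349,178), the red plate near (337,173) and the staple near (280,170). The small pot is at (453,168), and the mug, jar and fork lie between the arm and the gate. I'll enlarge the latch in both views.

```bash
python3 - <<'E'
from h import *
a=cv2.imread('pics/top0.png')[150:200,260:400]; b=cv2.imread('pics/scene0.png')[270:330,260:410]
a=cv2.resize(a,None,fx=5,fy=5,interpolation=cv2.INTER_CUBIC); b=cv2.resize(b,None,fx=5,fy=5,interpolation=cv2.INTER_CUBIC)
o=np.zeros((560,760,3),np.uint8); o[:250,:700]=a; o[255:555,:750]=b; cv2.imwrite('pics/crop0.png',o)
c=load('top0')
for n,u,v,z in [('plunger',349,178,.112),('jar',422,297,.135),('mug',374,271,.09),('smallpot',453,165,.14),('edge l',247,185,.08),('pottower',168,281,.198),('fork',474,265,.02)]: print(n,onz(c,u,v,z).round(3))
E
```

```text
plunger [ 0.623 -0.05   0.112]
jar [ 0.314 -0.237  0.135]
mug [ 0.38  -0.119  0.09 ]
smallpot [ 0.654 -0.317  0.14 ]
edge l [0.606 0.223 0.08 ]
pottower [0.342 0.392 0.198]
fork [ 0.405 -0.398  0.02 ]
```

View pics/crop0.png

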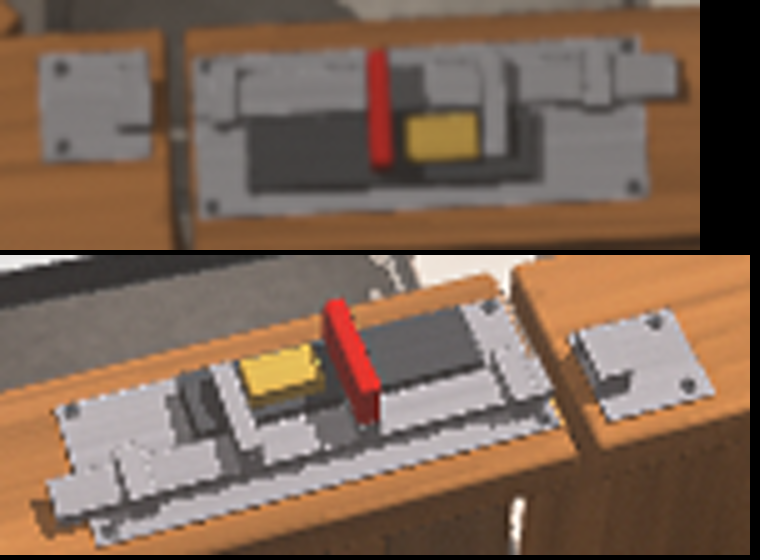

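Both views show the drawn bolt clearly. In the crop, the pad corners are readable, and so are the housing corners. I'll fit the gate's x, y and yaw to them.

```bash
python3 - <<'E'
from h import *
from scipy.optimize import least_squares
T=[((406,115),(12,20,32)),((477,111),(12,-20,32)),((481,158),(-12,-20,32)),((410,162),(-12,20,32)),((248,192),(-22,105,20)),((543,180),(-22,-50,20))]
S=[((235,362),(-12,-20,32)),((308,345),(-12,20,32)),((322,375),(12,20,32)),((248,397),(12,-20,32)),((460,307),(-22,105,20))]
ct,cs=load('top0'),load('scene0')
pt=np.array([(260+u/5-.4,150+v/5-.4) for (u,v),_ in T]); ps=np.array([(260+u/5-.4,270+(v-255)/5-.4) for (u,v),_ in S])
def W(p,L):
    x,y,a=p; L=np.array(L)/1000; c,s=np.cos(a),np.sin(a)
    return np.c_[x+c*L[:,0]-s*L[:,1],y+s*L[:,0]+c*L[:,1],.08+L[:,2]]
def f(p,wt=1,ws=1): return np.r_[wt*(proj(ct,W(p,[l for _,l in T]))-pt).ravel(),ws*(proj(cs,W(p,[l for _,l in S]))-ps).ravel()]
for w in [(1,1),(1,0),(0,1)]:
    r=least_squares(f,[.62,-.05,0],args=w); print(w,r.x[:2].round(4),np.degrees(r.x[2]).round(2)); 
    if w==(1,1): print(r.fun.round(1)); x=r.x
s=get_state(); Rt=rot(s['orientation']); yaw=np.degrees(np.arctan2(Rt[1,0],Rt[0,0])); print('yaw',yaw)
tgt=np.array([x[0],x[1],.20])
print('rz units',-(90+np.degrees(x[2])-yaw)/10,'shift units',(Rt.T@(tgt-s['position'])/.03).round(2))
E
```

```text
(1, 1) [ 0.6357 -0.0518] 1.73
[ 1.2 -3.8  2.1 -3.2  1.5 -3.7  0.6 -4.2  0.9 -5.1  0.3 -3.6 -0.3 -6.4
  0.4 -6.3  0.2 -5.2 -0.4 -6.1  0.5 -5.6]
(1, 0) [ 0.6254 -0.0488] 3.66
(0, 1) [ 0.6544 -0.0565] 3.04
yaw 18.438532079248624
rz units -7.329257209556189 shift units [ 19.55 -11.65   1.48]
```

```bash
python3 - <<'E'
from h import *
from scipy.optimize import least_squares
T=[((406,115),(12,20,32)),((477,111),(12,-20,32)),((481,158),(-12,-20,32)),((410,162),(-12,20,32)),((248,192),(-22,105,20)),((543,180),(-22,-50,20))]
S=[((235,362),(-12,-20,32)),((308,345),(-12,20,32)),((322,375),(12,20,32)),((248,397),(12,-20,32)),((460,307),(-22,105,20))]
ct,cs=load('top0'),load('scene0')
pt=np.array([(260+u/5-.4,150+v/5-.4) for (u,v),_ in T]); ps=np.array([(260+u/5-.4,270+(v-255)/5-.4) for (u,v),_ in S])
def W(p,L):
    x,y,a,z=p; L=np.array(L)/1000; c,s=np.cos(a),np.sin(a)
    return np.c_[x+c*L[:,0]-s*L[:,1],y+s*L[:,0]+c*L[:,1],z+L[:,2]]
def f(p): return np.r_[(proj(ct,W(p,[l for _,l in T]))-pt).ravel(),(proj(cs,W(p,[l for _,l in S]))-ps).ravel()]
r=least_squares(f,[.62,-.05,0,.08]); print(r.x.round(4),r.fun.round(1))
# check tcp projections
P=get_state()['position']; print(proj(ct,[P]),proj(cs,[P]), proj(ct,[[0,0,0]]),proj(cs,[[0,0,0]]))
# other cross-checks: table-plane intersection of the same table points
for n,a,b in [('table corner -y',(546,247),(106,300)),('table corner +y',(115,241),(503,228))]: print(n,onz(ct,*a,0).round(3),onz(cs,*b,0).round(3))
E
```

```text
[ 0.6316 -0.0502  0.0571  0.0501] [ 0.1  0.4  0.8  0.6  0.4 -0.  -0.3 -0.2  0.7 -0.3 -1.  -0.4  0.1 -0.1
  0.4 -0.4  0.4  0.7  0.2 -0.  -0.4 -0.3]
[[575.01262211 353.41737215]] [[ 92.40760356 168.26345441]] [[326.28035431 412.97947724]] [[286.79455281 166.39402834]]
table corner -y [ 0.459 -0.602  0.   ] [ 0.456 -0.594  0.   ]
table corner +y [0.458 0.598 0.   ] [0.464 0.591 0.   ]
```

The free-height fit is consistent to under 1 px: gate origin (0.632, -0.050, 0.050), yaw 3.3°, so the rail is at 50 mm. I'll travel above the latch with the fingers closing.

```bash
python3 -m pendant '[[0,0,-0.6,1.5,-0.9,0,0],[0,0,-1.3,3.2,-1.9,0,0],[0,0,-2,5,-3,0,0],[0,0,-2.7,6.8,-4.1,0,0],[0,0,-3.4,8.6,-5.2,0,0],[0,0,-4.1,10.4,-6.3,0,0],[0,0,-4.8,12.2,-7.4,0.2,0],[0,0,-5.6,14,-8.4,0.4,0],[0,0,-6.4,15.6,-9.4,0.6,0],[0,0,-7,17,-10.3,0.8,0]]' 20
python3 - <<'E'
from h import *
s=get_state(); Rt=rot(s['orientation']); yaw=np.degrees(np.arctan2(Rt[1,0],Rt[0,0]))
print(yaw,-(93.27-yaw)/10,(Rt.T@(np.array([.6316,-.0502,.18])-s['position'])/.03).round(2),s['width'])
E
```

```text
time_s: 1.35
position: [0.5768, -0.1126, 0.2197]
orientation: [-0.0, 0.715, 0.699, -0.0]
wrist_force: [0.0, -0.7, 1.1]
width: 0.004
grasp_force: 0.0
88.71564432709455 -0.45543556729054446 [2.12 1.78 1.32] 0.004201418516672378
```

```bash
python3 -m pendant '[[0,0,-0.2,0.7,0.6,0.3,0],[0,0,-0.4,1.4,1.2,0.7,0],[0,0,-0.46,2.1,1.8,1.1,0],[0,0,-0.46,2.1,1.8,1.3,0],[0,0,-0.46,2.1,1.8,1.3,0],[0,0,-0.46,2.1,1.8,1.3,0],[0,0,-0.46,2.1,1.8,1.3,0],[0,0,-0.46,2.1,1.8,1.3,0],[0,0,-0.46,2.1,1.8,1.3,0],[0,0,-0.46,2.1,1.8,1.3,0]]'
python3 - <<'E'
from h import *
c=snap('wrist','w1'); print(c['xyz'],c['attitude'])
x,y,a,z=.6316,-.0502,.0571,.0501
L=np.array([(12,20,32),(12,-20,32),(-12,-20,32),(-12,20,32),(-22,105,20),(-22,-50,20),(0,26,42)])/1000
print(proj(c,np.c_[x+np.cos(a)*L[:,0]-np.sin(a)*L[:,1],y+np.sin(a)*L[:,0]+np.cos(a)*L[:,1],z+L[:,2]]).round(0))
E
```

```text
time_s: 2.6
position: [0.6315, -0.0533, 0.1817]
orientation: [0.0, 0.688, 0.726, 0.0]
wrist_force: [-0.6, 0.1, -0.1]
width: -0.002
grasp_force: 0.0
[0.62765388 0.02575588 0.32258709] [0.14444578 0.98915187 0.02649203 0.00348702]
[[337. 214.]
 [336. 278.]
 [297. 278.]
 [296. 214.]
 [277.  62.]
 [284. 313.]
 [316. 207.]]
```

View pics/w1.png

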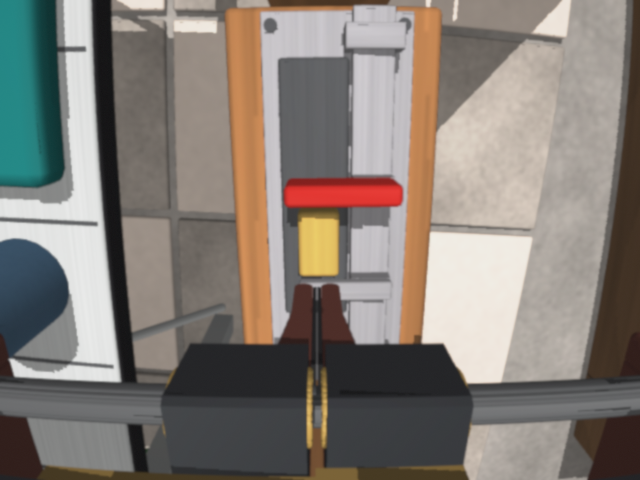

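The wrist view shows the pad at about (319,243), the red thumb plate at (343,193) and the lug bar at (340,289). Predictions agree within 2 mm, so I'll lower onto the plunger and press.

```bash
python3 -m pendant '[[0,0,0,0.15,0.05,0.6,0],[0,0,0,0.15,0.05,1.2,0],[0,0,0,0.15,0.05,1.8,0],[0,0,0,0.15,0.05,2.2,0],[0,0,0,0.15,0.05,2.5,0],[0,0,0,0.15,0.05,2.6,0],[0,0,0,0.15,0.05,2.7,0],[0,0,0,0.15,0.05,2.8,0],[0,0,0,0.15,0.05,2.85,0],[0,0,0,0.15,0.05,2.85,0]]'
```

```text
time_s: 3.9
position: [0.6328, -0.0487, 0.0979]
orientation: [0.0, 0.688, 0.726, 0.0]
wrist_force: [-6.2, 0.6, 7.4]
width: 0.005
grasp_force: 3.3
```

```bash
python3 - <<'E'
from h import *
w=snap('wrist','w2')['image']; s=snap('scene','s2')['image']
s=get_state(); print(s['wrist_force'],s['wrist_torque'],s['position'],s['width'],s['grasp_force'])
a=cv2.resize(cv2.imread('pics/s2.png')[250:340,240:420],None,fx=3.5,fy=3.5,interpolation=cv2.INTER_CUBIC)
b=cv2.imread('pics/w2.png')[0:280,170:500]; b=cv2.resize(b,None,fx=1,fy=1)
o=np.zeros((600,640,3),np.uint8); o[:a.shape[0],:a.shape[1]]=a; o[318:598,:330]=b; cv2.imwrite('pics/c2.png',o)
E
```

```text
[-5.13817107  0.45740357  5.93193657] [0.13483621 0.90815166 0.01432891] [ 0.63283688 -0.0487313   0.09802169] 0.003148316929177988 3.271342342486605
```

View pics/c2.png

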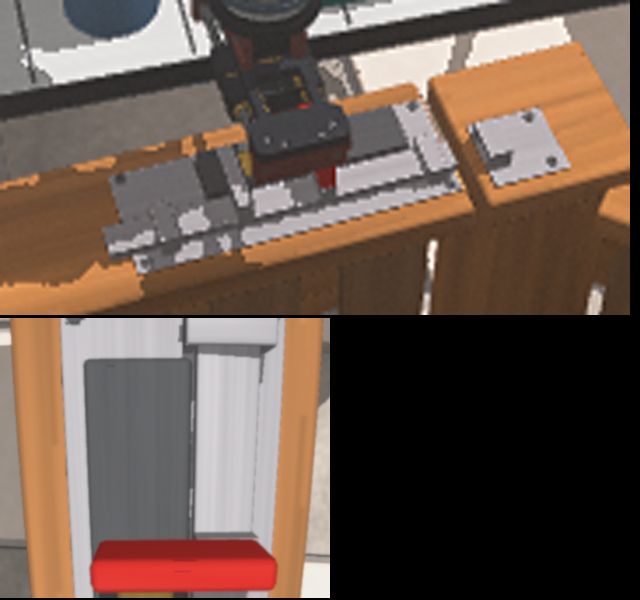

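Nothing looks obstructed, and the fingertip sits between the lug and the thumb plate with about 6 mm pressed. Pressing deeper.

```bash
python3 -m pendant '[[0,0,0,0,0,0.05,0],[0,0,0,0,0,0.1,0],[0,0,0,0,0,0.13,0],[0,0,0,0,0,0.15,0],[0,0,0,0,0,0.15,0],[0,0,0,0,0,0.15,0],[0,0,0,0,0,0.15,0],[0,0,0,0,0,0.15,0],[0,0,0,0,0,0.15,0],[0,0,0,0,0,0.15,0]]'
```

```text
time_s: 5.25
position: [0.6329, -0.0487, 0.0966]
orientation: [0.001, 0.688, 0.726, 0.001]
wrist_force: [-11.2, 0.1, 18.2]
width: 0.004
grasp_force: 9.1
```

The force rose sharply after a further 1.4 mm, so the plunger is bottomed and flush; the rail seems about 3 mm higher than fitted. I'll ease off slightly and start the push.

```bash
python3 -m pendant '[[0,0,0,0,0,-0.05,0],[0,0,0,0,0,-0.08,0],[0,0,0,0.1,0,-0.08,0],[0,0,0,0.2,0,-0.08,0],[0,0,0,0.3,0,-0.08,0],[0,0,0,0.4,0,-0.08,0],[0,0,0,0.5,0,-0.08,0],[0,0,0,0.6,0,-0.08,0],[0,0,0,0.7,0,-0.08,0],[0,0,0,0.7,0,-0.08,0]]'
```

```text
time_s: 6.5
position: [0.6336, -0.0302, 0.0972]
orientation: [0.004, 0.689, 0.725, 0.001]
wrist_force: [0.5, -6.0, 7.0]
width: 0.004
grasp_force: 4.2
```

```bash
python3 -m pendant '[[0,0,0,0.05,0,0,0],[0,0,0,0.1,0,0,0],[0,0,0,0.15,0,0,0],[0,0,0,0.2,0,0,0],[0,0,0,0.25,0,0,0],[0,0,0,0.3,0,0,0],[0,0,0,0.35,0,0,0],[0,0,0,0.4,0,0,0],[0,0,0,0.4,0,0,0],[0,0,0,0.4,0,0,0]]'
```

```text
time_s: 7.75
position: [0.6329, -0.0182, 0.0972]
orientation: [0.004, 0.689, 0.725, 0.001]
wrist_force: [-0.0, -6.3, 8.2]
width: 0.007
grasp_force: 4.5
```

The finger is sliding freely and Fy stays near 6 N, so the bolt is moving over the plunger. Continuing.

```bash
python3 -m pendant '[[0,0,0,0.15,0,0,0],[0,0,0,0.3,0,0,0],[0,0,0,0.45,0,0,0],[0,0,0,0.6,0,0,0],[0,0,0,0.75,0,0,0],[0,0,0,0.9,0,0,0],[0,0,0,1.05,0,0,0],[0,0,0,1.2,0,0,0],[0,0,0,1.3,0,0,0],[0,0,0,1.3,0,0,0]]'; python3 - <<'E'
from h import *
snap('top','t3'); snap('wrist','w3')
a=cv2.resize(cv2.imread('pics/t3.png')[140:210,250:410],None,fx=3.5,fy=3.5,interpolation=cv2.INTER_CUBIC)
o=np.zeros((600,640,3),np.uint8); o[:a.shape[0],:a.shape[1]]=a; o[250:600]=cv2.imread('pics/w3.png')[:350]; cv2.imwrite('pics/c3.png',o)
E
```

```text
time_s: 9.0
position: [0.6304, 0.0212, 0.0967]
orientation: [0.003, 0.689, 0.725, 0.0]
wrist_force: [-1.5, -5.9, 6.4]
width: 0.003
grasp_force: 3.5
```

View pics/c3.png

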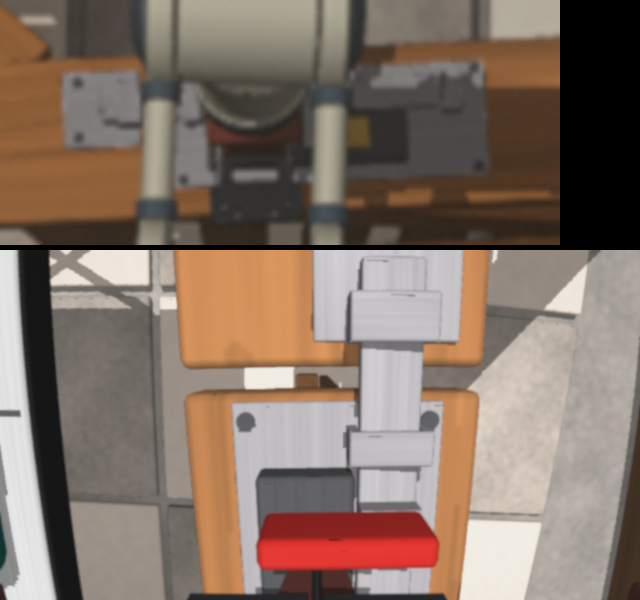

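The bolt tip is through the keeper (near (395,275) in the composite), with a few mm left. I'll push to the stop.

```bash
python3 -m pendant '[[0,0,0,0.08,0,0,0],[0,0,0,0.16,0,0,0],[0,0,0,0.24,0,0,0],[0,0,0,0.3,0,0,0],[0,0,0,0.36,0,0,0],[0,0,0,0.42,0,0,0],[0,0,0,0.45,0,0,0],[0,0,0,0.45,0,0,0],[0,0,0,0.45,0,0,0],[0,0,0,0.45,0,0,0]]'
```

```text
time_s: 10.35
position: [0.63, 0.0267, 0.0968]
orientation: [0.007, 0.691, 0.723, -0.004]
wrist_force: [-1.1, -30.7, 6.6]
width: 0.006
grasp_force: 16.8
```

It is hard against the stop (Fy 31 N after 5.5 mm). Backing off, lifting, and checking.

```bash
python3 -m pendant '[[0,0,0,-0.2,0,0,0],[0,0,0,-0.4,0,0,0],[0,0,0,-0.6,0,-0.1,0],[0,0,0,-0.65,0,-0.4,0],[0,0,0,-0.7,0,-1,0],[0,0,0,-0.7,0,-1.8,0],[0,0,0,-1.2,0,-2.6,0],[0,0,0,-1.9,0,-3.3,0],[0,0,0,-2.2,0,-3.5,0],[0,0,0,-2.2,0,-3.5,0]]'; python3 - <<'E'
from h import *
snap('wrist','w4'); print(get_state()['wrist_force'])
E
```

```text
time_s: 11.6
position: [0.632, -0.0295, 0.1996]
orientation: [0.0, 0.688, 0.725, 0.0]
wrist_force: [0.2, -0.9, -0.5]
width: 0.008
grasp_force: 0.0
[ 0.42651166  0.08934347 -0.1848617 ]
```

View pics/w4.png

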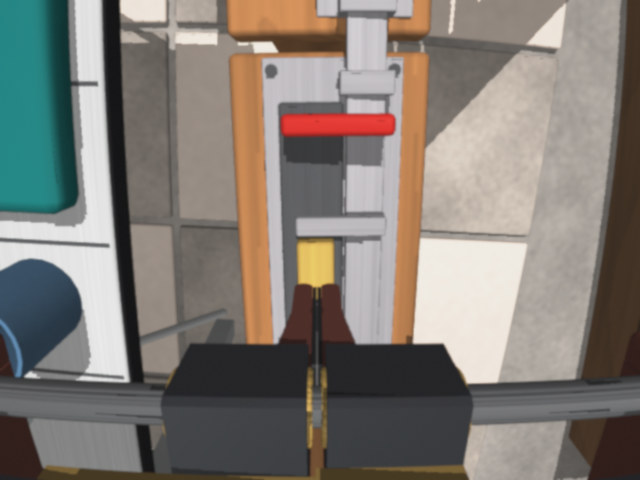

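The wrist view shows the lug bar at (340,226) wholly ahead of the brass pad, which starts at row 238. The bolt is at its stop and the robot is clear.

```bash
python3 -c "
from workcell import close_job
print(close_job())"
```

```text
the job is handed in; nothing more can be done
None
```

The job is handed in. The bolt was pushed hard against its stop with its tip through the keeper, the stop lug is past the plunger, and the arm is clear; I did not measure the plunger's height, and no verdict came back.

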